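Fetch the square hot-air nozzle from the covered carousel

TASK

Turn the nozzle carousel by the bar handle on its lid until the hot-air nozzle with the square bell stands in the opening at the front, lift that nozzle straight up out of its pocket by its neck, and stand it mouth down on the grey mat, setting it down rather than dropping it. Leave the other nozzles in their pockets and do not disturb the breadboard, the cup and saucer or the bottle.

Things in the scene. Friction and masses are not known exactly. Their poses are not given: they have to be found in the camera images.
- carousel: fixed grey square housing, 270 x 270 mm, origin at the centre of its underside on the bench, front towards its own -x. Clear lid, top 94 mm above the bench, cut away at the front: y from -65 to +65 mm, x from -135 (front edge) to -25 mm. Below this opening the front wall is 40 mm high; the other walls reach the lid. What is under the lid can be seen but not taken out.
- opening (a point): middle of the opening, at the height of the lid's top, 78 mm in front of the turning axis: a nozzle brought forward has its axis under this point. Axes as the housing's.
- turntable: in the housing, turns either way about the vertical axis at the housing's centre and stays (friction 0.12 N m). Origin on the axis 12 mm above the bench. Four black nests, pockets 43 x 43 mm (+x: 43 x 23), 26 mm deep, centred 78 mm out along its +x, +y, -x, -y; rims 47 mm above the bench. -x is empty and starts in the opening; +x holds the slot nozzle; +y and -y the square and the round.
- handle (a point): centre of the black bar handle, fixed to the turntable on its axis above the lid, 115 mm above the bench. The bar is 100 mm long along its x (the turntable's x), 14 mm thick, and reaches from 102 to 128 mm above the bench, with a 32 mm round boss in the middle. Push an end round, or grip it across its thickness.
- square_nozzle_center (a point): centre (30 mm above the foot) of the nozzle to fetch: steel, 60 mm tall, about 60 g. Square hollow bell 40 x 40 x 26 mm, open below (the mouth); on it a plain round neck of 22 mm diameter, 34 mm tall. In its pocket the bell is sunk level with the nest's rim with 1.5 mm play a side, only the neck stands out (47 to 81 mm above the bench). z axis up along the neck.
- round_nozzle_center (a point): centre (half-way up) of another steel nozzle, same neck, 60 mm tall, but with a round bell of 40 mm diameter; to be left in its pocket.
- slot_nozzle_center (a point): centre (half-way up) of another steel nozzle, same neck, 60 mm tall, but with a narrow rectangular bell 40 x 20 mm, in a pocket of 43 x 23 mm; to be left in its pocket.
- mat: flat grey heat-resistant mat, fixed on the bench, 180 mm along its x, 160 mm along its y, 3 mm thick, nothing on it; origin at the centre of its underside.
- breadboard: white breadboard on a black base plate 200 x 150 mm, 20 mm high over its terminals, beyond the mat; origin at the centre of its underside; leave alone.
- saucer: white saucer of 150 mm diameter, 16 mm high, to the left of the mat, with the cup on it; origin at the centre of its underside; leave alone.
- cup: white cup of 72 mm diameter and 62 mm height standing on the saucer; origin at the centre of its underside; leave alone.
- bottle: small juice bottle of 62 mm diameter, 165 mm tall, to the left beyond the mat; origin at the centre of its underside; leave alone.
There are look-alikes about, which are no part of the job. What is shaped like the mat but yellow is not meant.

How it is judged:
By the outcome, as a careful person would: the job done as asked, in the order asked, and still so for the second after the job is handed in, with the robot touching nothing.
It also fails if it takes over 58 s, if anything falls off the work surface, if the arm or the gripper's body presses on something with over 40 N, if the wrist force passes 120 N, or if a joint passes its speed limit or range.

ROBOT

A 6-joint arm with a two-finger parallel gripper is mounted at the origin on the work surface. World frame = base frame: x ahead of the robot, y to its left, z up, the work surface at z = 0. Lengths are in m, angles in rad, forces in N, time in s.
With the tool pointing down it reaches from about 0.4 to 0.825 m from the base axis. Payload 7 kg.
Tool frame: the origin (TCP) lies at the very end of the fingers, on their centre line; the grasp point (between the pads) lies 19 mm behind it; z points along the fingers, y is the line along which they close (so a half turn about z gives the same grasp; the last joint's range is limited). The gripper opens to 88 mm and grips with 3 to 60 N. Pads are 19 mm wide; open, the fingers measure 130 mm over their backs; the gripper's body (78 mm by 193 mm) begins 47 mm behind the grasp point.
Start: joints at [-0.855, 0.359, 0.012, 0, -1.224, -0.288], TCP at [0.28, -0.614, 0.227] pointing down, gripper open.
Joint ranges: [-3.07, 3.07], [-1.43, 2.12], [-1.02, 1.25], [-3.03, 1.67], [-3.05, -0], [-3.03, 3.03]. Speed limits (rad/s): [2.39, 2.39, 3.01, 3.14, 3.14, 3.14].

INTERFACE

Orientations are given as [roll, pitch, yaw] about the fixed x, y, z axes, in that order (R = Rz(yaw) Ry(pitch) Rx(roll)).
In Python, from station import arm gives the robot as it stands. The module is installed in compiled form; this text tells all that it offers.
- The arm moves only by the shell command python3 -m crank 'ROWS' [FORCE]. ROWS is JSON, a list of rows, each an object of numbers: "dx", "dy", "dz": the shift along the world's x, y, z in m; "twist": the turn about the world's z in degrees; "grip": the opening, from -1 (shut) to 1 (fully open). A call has exactly 5 rows; each row is the pose to reach, as a shift and turn from the pose commanded when the call began; what a row does not reach only later rows make up. A row lasts 1/12 s, in which the tool goes at most 41.7 mm and 7.16 degrees, less where a joint would pass 70% of its speed; a pose out of reach is approached as far as the arm can. A call with a gripper value outside its range is refused whole. The fingers move at their own pace and stop on an object; FORCE is the grip in N (left out, the last holds). Time passes only in rows, so rows that repeat a pose let the fingers close, or fill a call up. It gives the time, the measured TCP pose, the force, the opening and the grip force at its end, in the units of the state.
- arm.get_state(): the state, without advancing time (a new reading comes with each control period).
- arm.grab_frame(name): name is "side" or "top"; returns the picture (420x560x3 uint8, red, green, blue); there is no depth.
- arm.get_calibration(name): a dict with "fx", "fy", "cx", "cy" (pixels), "cam_to_world" (4x4, takes a point from camera to world coordinates). Camera axes: x right, y down, z forward; pixel columns grow to the right and rows downward; lengths in m; the calibration is good to about 2 mm. A picture is of the moment at which its call begins. get_calibration takes no time and is no camera call.
- arm.job_done(): hands the job in; it is judged then, once.
The state is a dict: "t": time; "q": joint angles; "qd": joint speeds; "joint_efforts": joint torques, N m; "eef_pos": TCP position; "ee_rot": TCP orientation; "force": force on the tool from outside, world axes, zero at the start; "moment": the same for the moment, N m; "width": finger opening in m; "gripper_force": force on a finger pad.
Only numpy, scipy, OpenCV 4.12 (cv2) and the standard library are available. Lean on these libraries where they do the work, as an engineer would, in place of code of your own. Each camera call takes 0.05 s, during which the arm holds its last target. There are 200 camera calls.

## Working session

There is one attempt and no reset: what is moved stays moved. The work goes in short steps, Python scripts to look and compute and a shell command to move; the robot and the scene stay as the last step left them, time stands still between calls to the robot, and variables do not carry over. Pictures are saved under pics/ and viewed, at most 10 in all, crops included, and the job is handed in when it is done.

```bash
mkdir -p pics
python3 - <<'E'
from station import arm
import cv2
for n in("side","top"):
    f=arm.grab_frame(n); cv2.imwrite(f"pics/{n}0.png",f[:,:,::-1]); c=arm.get_calibration(n); print(n,c)
s=arm.get_state();print(s)
E
```

```text
side {'fx': 400.77403805370005, 'fy': 400.77403805370005, 'cx': 286.5570480546733, 'cy': 216.6171172350493, 'cam_to_world': array([[-0.95450816, -0.14150857,  0.26246807,  0.2462062 ],
       [-0.29750603,  0.51130355, -0.80626227,  0.9693646 ],
       [-0.02010784, -0.84766975, -0.53014307,  0.67910726],
       [ 0.        ,  0.        ,  0.        ,  1.        ]])}
top {'fx': 491.27379781956546, 'fy': 491.27379781956546, 'cx': 279.64079351484247, 'cy': 215.5545264366378, 'cam_to_world': array([[ 0.02582264, -0.99207879,  0.12293443,  0.37381012],
       [-0.99965879, -0.02514221,  0.00708326,  0.1046078 ],
       [-0.0039363 , -0.1230754 , -0.99238952,  1.27870876],
       [ 0.        ,  0.        ,  0.        ,  1.        ]])}
{'t': 0.1, 'q': array([-8.54860549e-01,  3.59321451e-01,  1.11455999e-02, -3.13267315e-04,
       -1.22408323e+00, -2.88099817e-01]), 'qd': array([-0.00010852, -0.00123132,  0.00228529,  0.00164658, -0.00073143,
       -0.00095922]), 'joint_efforts': array([-1.49758263e-03, -5.84161806e+01,  2.93752903e+01,  7.01555595e+00,
        1.01525339e-02, -1.99050487e-05]), 'eef_pos': array([ 0.27985558, -0.61377315,  0.22570939]), 'ee_rot': array([ 3.14010650e+00, -1.33284344e-04, -2.71386326e+00]), 'force': array([ 0.37507057,  0.42874037, -0.68163164]), 'moment': array([0.01333715, 0.06997604, 0.01423329]), 'gripper_force': 0.0, 'width': 0.0876097040724664}
```

View pics/top0.png

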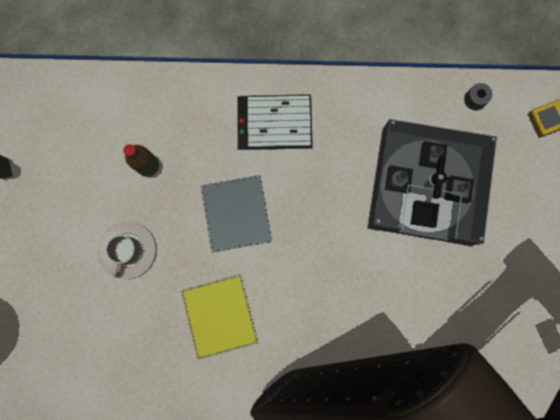

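View pics/side0.png

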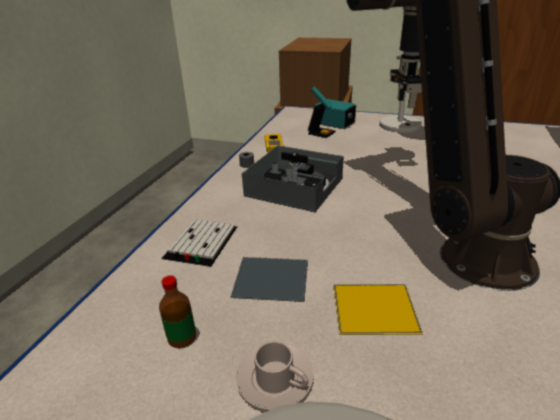

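The top view shows the carousel at about (432,182) with its handle at (440,180), the grey mat at (236,213) and the empty nest at (425,213). The side view shows the same layout with nothing hidden. Next I'll zoom in on the carousel and compute its pose.

```bash
cat > h.py <<'E'
from station import arm
import numpy as np, cv2
def ray(n,u,v,z):
    c=arm.get_calibration(n);T=c["cam_to_world"]
    d=T[:3,:3]@[(u-c["cx"])/c["fx"],(v-c["cy"])/c["fy"],1]
    return (T[:3,3]+d*(z-T[2,3])/d[2])
def pix(n,p):
    c=arm.get_calibration(n);T=c["cam_to_world"]
    q=T[:3,:3].T@(np.array(p)-T[:3,3]); return np.array([c["fx"]*q[0]/q[2]+c["cx"],c["fy"]*q[1]/q[2]+c["cy"]])
E
python3 - <<'E'
from h import *
t=cv2.imread("pics/top0.png");s=cv2.imread("pics/side0.png")
a=cv2.resize(t[110:250,362:502],(560,560),interpolation=cv2.INTER_CUBIC)
cv2.imwrite("pics/ct.png",cv2.convertScaleAbs(a,alpha=1.8))
b=cv2.resize(s[140:215,238:350],(784,525),interpolation=cv2.INTER_CUBIC)
cv2.imwrite("pics/cs.png",cv2.convertScaleAbs(b,alpha=1.8))
# mat & housing contours
hsv=cv2.cvtColor(t,cv2.COLOR_BGR2HSV)
print(hsv[213,236],hsv[320,220],hsv[160,395],hsv[80,200],hsv[225,400])
for nm,roi,z in(("mat",(170,260,190,285),.003),("car",(110,255,360,505),.094)):
    r0,r1,c0,c1=roi
    m=np.zeros(t.shape[:2],np.uint8)
    m[r0:r1,c0:c1]=(hsv[r0:r1,c0:c1,2]<130)*255
    m=cv2.morphologyEx(m,cv2.MORPH_CLOSE,np.ones((7,7)))
    k=max(cv2.findContours(m,0,2)[0],key=cv2.contourArea)
    bx=cv2.boxPoints(cv2.minAreaRect(k));print(nm,bx.round(1).tolist())
    w=np.array([ray("top",*p,z)[:2] for p in bx]);print(w.round(4).tolist(),w.mean(0),np.linalg.norm(w-np.roll(w,1,0),axis=1),np.degrees(np.arctan2(*(w-np.roll(w,1,0)).T[::-1])))
E
```

```text
[ 90  24 108] [ 30 172 165] [83 11 93] [ 24  23 165] [86 18 99]
mat [[199.1999969482422, 184.8000030517578], [260.1000061035156, 174.10000610351562], [271.8999938964844, 241.60000610351562], [211.0, 252.1999969482422]]
[[0.6082, 0.3281], [0.6409, 0.1682], [0.4632, 0.132], [0.4315, 0.2893]] [0.53595737 0.22940852] [0.18094042 0.16325909 0.18131684 0.16048861] [  12.38041061  -78.45507533 -168.49697549  101.40368937]
car [[365.6000061035156, 229.8000030517578], [383.29998779296875, 117.5], [500.6000061035156, 136.0], [482.79998779296875, 248.3000030517578]]
[[0.4911, -0.0956], [0.7731, -0.1386], [0.7328, -0.4285], [0.4535, -0.3778]] [ 0.61261205 -0.2601238 ] [0.28460709 0.2852787  0.2927628  0.28391485] [ 82.41416273  -8.65054962 -97.90552006 169.69842824]
```

View pics/ct.png

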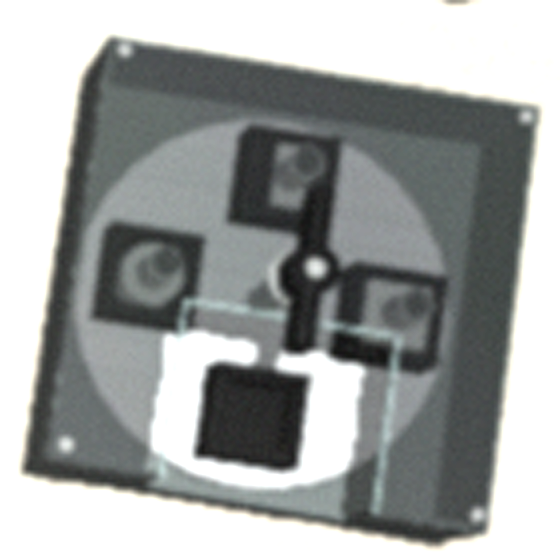

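View pics/cs.png

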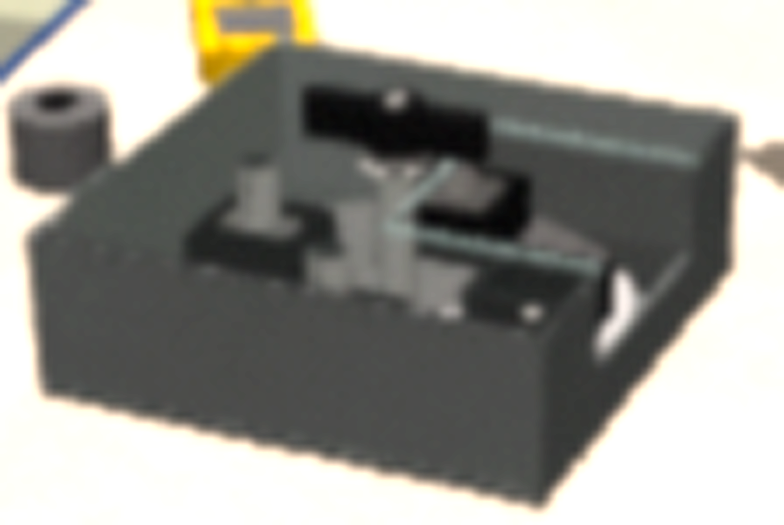

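The square bell sits in the right-hand nest (turntable -y, crop (395,310)) and the round bell in the left one (crop (150,270)). The turntable therefore has to turn -90° (clockwise from above).

Run:
```python
from h import *
f=lambda u,v:(362+(u+.5)/4-.5,110+(v+.5)/4-.5)
S=np.array([ray("top",*f(*p),.095)[:2] for p in((66,444),(124,49),(526,116),(478,514))])
print(S.round(4).tolist(),S.mean(0)); e=np.roll(S,-1,0)-S
print(np.linalg.norm(e,axis=1),np.degrees(np.arctan2(e[:,1],e[:,0])))
print("hub",ray("top",*f(316,267),.128))
# bar ends
print("bar",ray("top",*f(320,165),.128),ray("top",*f(299,352),.128))
# side hub dot
u,v=238+396/7,140+97/7
print("hub side",ray("side",u,v,.128))
print("side front-left corner", ray("side",238+545/7,140+345/7,.094),"left-back",ray("side",238+32/7,140+238/7,.094))
c=S.mean(0)
for h in (.047,.064,.081): print(pix("top",[*c,h]))
```

```text
[[0.5141, -0.1258], [0.762, -0.1615], [0.7254, -0.4095], [0.4779, -0.3738]] [ 0.61985408 -0.26766203]
[0.25044355 0.25068894 0.24995921 0.25065801] [ -8.19380495 -98.40661574 171.79941003  81.70406976]
hub [ 0.6200249  -0.26788877  0.128     ]
bar [ 0.68231428 -0.2711793   0.128     ] [ 0.56852739 -0.25710148  0.128     ]
hub side [ 0.61408003 -0.26678096  0.128     ]
side front-left corner [ 0.49607272 -0.096218    0.094     ] left-back [ 0.75710814 -0.13721471  0.094     ]
[430.30915387 182.87660001]
[432.34390035 181.59591506]
[434.43509696 180.27969996]
```

```bash
R='[{"dx":0.019,"dy":0.017,"dz":0,"twist":7},{"dx":0.038,"dy":0.034,"dz":0,"twist":14},{"dx":0.056,"dy":0.051,"dz":0,"twist":21},{"dx":0.075,"dy":0.068,"dz":0,"twist":28},{"dx":0.094,"dy":0.085,"dz":0,"twist":35}]'
: ; python3 -m crank '[{"dx":0.019,"dy":0.017,"twist":7},{"dx":0.038,"dy":0.034,"twist":14},{"dx":0.056,"dy":0.051,"twist":21},{"dx":0.075,"dy":0.068,"twist":28},{"dx":0.094,"dy":0.085,"twist":35}]'
python3 - <<'E'
from station import arm
print(arm.get_state()["q"])
E
```

```text
[-8.54860549e-01  3.59321451e-01  1.11455999e-02 -3.13267315e-04
 -1.22408323e+00 -2.88099817e-01]invalid input at $[0]: expected keys dx, dy, dz, twist, grip
```

All five keys are required in every row, so I'll retype the call.

```bash
python3 -m crank '[{"dx":0.019,"dy":0.017,"dz":0,"twist":7,"grip":1},{"dx":0.038,"dy":0.034,"dz":0,"twist":14,"grip":1},{"dx":0.056,"dy":0.051,"dz":0,"twist":21,"grip":1},{"dx":0.075,"dy":0.068,"dz":0,"twist":28,"grip":1},{"dx":0.094,"dy":0.085,"dz":0,"twist":35,"grip":1}]'
python3 - <<'E'
from station import arm
print(arm.get_state()["q"])
E
```

```text
t: 0.52
eef_pos: [0.3745, -0.5281, 0.2261]
ee_rot: [3.141, 0.0, -2.097]
force: [1.0, -0.1, -0.6]
width: 0.0877
gripper_force: 0.0
[-6.53342078e-01  3.14594771e-01 -5.32429909e-02 -1.96505978e-04
 -1.20378590e+00  1.26957836e-01]
```

```bash
python3 -m crank '[{"dx":0.019,"dy":0.017,"dz":0,"twist":7,"grip":1},{"dx":0.038,"dy":0.034,"dz":0,"twist":14,"grip":1},{"dx":0.056,"dy":0.051,"dz":0,"twist":21,"grip":1},{"dx":0.075,"dy":0.068,"dz":0,"twist":28,"grip":1},{"dx":0.094,"dy":0.085,"dz":0,"twist":35,"grip":1}]' >/dev/null
python3 -m crank '[{"dx":0.019,"dy":0.017,"dz":0,"twist":7,"grip":1},{"dx":0.038,"dy":0.034,"dz":0,"twist":14,"grip":1},{"dx":0.056,"dy":0.051,"dz":0,"twist":21,"grip":1},{"dx":0.075,"dy":0.068,"dz":0,"twist":28,"grip":1},{"dx":0.094,"dy":0.085,"dz":0,"twist":35,"grip":1}]' >/dev/null
python3 -m crank '[{"dx":0.019,"dy":0.017,"dz":0,"twist":7,"grip":1},{"dx":0.038,"dy":0.034,"dz":0,"twist":14,"grip":1},{"dx":0.056,"dy":0.051,"dz":0,"twist":21,"grip":1},{"dx":0.075,"dy":0.068,"dz":0,"twist":28,"grip":1},{"dx":0.094,"dy":0.085,"dz":0,"twist":35,"grip":1}]' >/dev/null
python3 -m crank '[{"dx":0,"dy":0,"dz":0,"twist":7,"grip":1},{"dx":0,"dy":0,"dz":0,"twist":7,"grip":1},{"dx":0,"dy":0,"dz":0,"twist":7,"grip":1},{"dx":0,"dy":0,"dz":0,"twist":7,"grip":1},{"dx":0,"dy":0,"dz":0,"twist":7,"grip":1}]'
python3 - <<'E'
from h import *
s=arm.get_state();print(s["q"],s["t"],np.degrees(s["ee_rot"][2]))
cv2.imwrite("pics/side1.png",cv2.convertScaleAbs(cv2.resize(arm.grab_frame("side")[80:230,210:370,::-1],(640,600),interpolation=cv2.INTER_CUBIC),alpha=1.5))
E
```

```text
t: 2.18
eef_pos: [0.6554, -0.2748, 0.2266]
ee_rot: [3.142, 0.0, -0.152]
force: [-0.8, 0.3, 0.5]
width: 0.0877
gripper_force: 0.0
[-1.23752189e-01  4.17159875e-01  1.00989710e-01  2.61268239e-06
 -1.25474574e+00  1.54259507e+00] 2.1833 -8.7062443813488
```

View pics/side1.png

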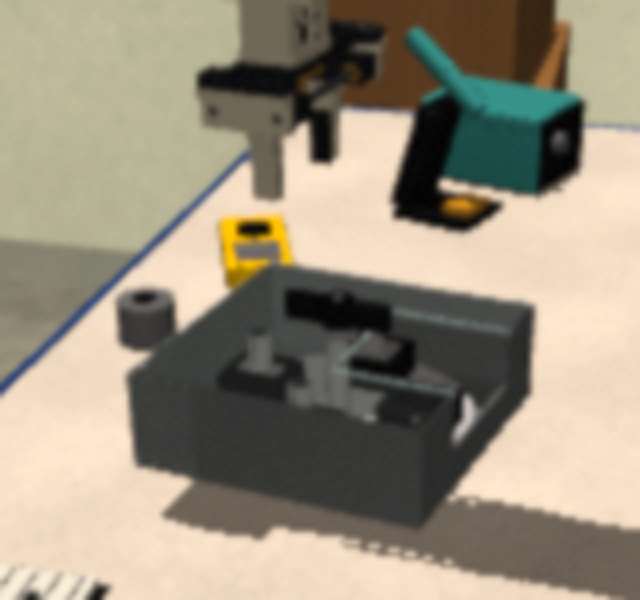

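The side view shows the open gripper above the handle's far end, with its two fingers on either side of the bar. Next: lower and grip.

```bash
python3 -m crank '[{"dx":0,"dy":0.001,"dz":-0.03,"twist":0,"grip":1},{"dx":0,"dy":0.002,"dz":-0.06,"twist":0,"grip":1},{"dx":0,"dy":0.002,"dz":-0.09,"twist":0,"grip":1},{"dx":0,"dy":0.002,"dz":-0.11,"twist":0,"grip":1},{"dx":0,"dy":0.002,"dz":-0.121,"twist":0,"grip":1}]' 
python3 -m crank '[{"dx":0,"dy":0,"dz":0,"twist":0,"grip":-1},{"dx":0,"dy":0,"dz":0,"twist":0,"grip":-1},{"dx":0,"dy":0,"dz":0,"twist":0,"grip":-1},{"dx":0,"dy":0,"dz":0,"twist":0,"grip":-1},{"dx":0,"dy":0,"dz":0,"twist":0,"grip":-1}]' 30
python3 -m crank '[{"dx":0,"dy":0,"dz":0,"twist":0,"grip":-1},{"dx":0,"dy":0,"dz":0,"twist":0,"grip":-1},{"dx":0,"dy":0,"dz":0,"twist":0,"grip":-1},{"dx":0,"dy":0,"dz":0,"twist":0,"grip":-1},{"dx":0,"dy":0,"dz":0,"twist":0,"grip":-1}]'
python3 - <<'E'
from math import *
cx,cy,r,a0=.619,-.2675,.037,-8.3
p0=(cx+r*cos(radians(a0)),cy+r*sin(radians(a0)));print(p0)
for k in range(3):
  b=a0-30*k; x0,y0=cx+r*cos(radians(b)),cy+r*sin(radians(b))
  print([(round(cx+r*cos(radians(b-6*i))-x0,4),round(cy+r*sin(radians(b-6*i))-y0,4),-6*i) for i in range(1,6)])
E
```

```text
t: 2.65
eef_pos: [0.654, -0.2723, 0.1025]
ee_rot: [-3.141, 0.004, -0.151]
force: [-1.4, 0.4, -1.1]
width: 0.0876
gripper_force: 0.0
t: 3.07
eef_pos: [0.6568, -0.2724, 0.1073]
ee_rot: [3.141, -0.003, -0.148]
force: [0.3, -0.7, -0.4]
width: 0.0598
gripper_force: 0.0
t: 3.48
eef_pos: [0.656, -0.2721, 0.1056]
ee_rot: [-3.142, 0.0, -0.148]
force: [0.7, -0.5, -0.5]
width: 0.0267
gripper_force: 0.0
(0.6556124541955519, -0.272841179437036)
[(-0.0008, -0.0038, -6), (-0.0019, -0.0075, -12), (-0.0034, -0.0111, -18), (-0.0053, -0.0144, -24), (-0.0076, -0.0176, -30)]
[(-0.0026, -0.0029, -6), (-0.0054, -0.0055, -12), (-0.0085, -0.0079, -18), (-0.0118, -0.0098, -24), (-0.0154, -0.0114, -30)]
[(-0.0037, -0.0012, -6), (-0.0074, -0.0021, -12), (-0.0113, -0.0025, -18), (-0.0152, -0.0026, -24), (-0.019, -0.0022, -30)]
```

```bash
python3 -m crank '[{"dx":0,"dy":0,"dz":0,"twist":0,"grip":-1},{"dx":0,"dy":0,"dz":0,"twist":0,"grip":-1},{"dx":0,"dy":0,"dz":0,"twist":0,"grip":-1},{"dx":0,"dy":0,"dz":0,"twist":0,"grip":-1},{"dx":0,"dy":0,"dz":0,"twist":0,"grip":-1}]' 
python3 -m crank '[{"dx":-0.0008,"dy":-0.0038,"dz":0,"twist":-6,"grip":-1},{"dx":-0.0019,"dy":-0.0075,"dz":0,"twist":-12,"grip":-1},{"dx":-0.0034,"dy":-0.0111,"dz":0,"twist":-18,"grip":-1},{"dx":-0.0053,"dy":-0.0144,"dz":0,"twist":-24,"grip":-1},{"dx":-0.0076,"dy":-0.0176,"dz":0,"twist":-30,"grip":-1}]'
```

```text
t: 3.9
eef_pos: [0.6563, -0.2712, 0.1055]
ee_rot: [-3.141, -0.0, -0.148]
force: [1.3, 5.3, 0.6]
width: 0.0141
gripper_force: 29.9
t: 4.32
eef_pos: [0.6482, -0.289, 0.1055]
ee_rot: [-3.141, 0.001, -0.676]
force: [-1.5, 5.6, 2.0]
width: 0.0141
gripper_force: 29.9
```

Firm grip with low forces. Continuing the arc.

```bash
python3 -m crank '[{"dx":-0.0026,"dy":-0.0029,"dz":0,"twist":-6,"grip":-1},{"dx":-0.0054,"dy":-0.0055,"dz":0,"twist":-12,"grip":-1},{"dx":-0.0085,"dy":-0.0079,"dz":0,"twist":-18,"grip":-1},{"dx":-0.0118,"dy":-0.0098,"dz":0,"twist":-24,"grip":-1},{"dx":-0.0154,"dy":-0.0114,"dz":0,"twist":-30,"grip":-1}]' 
python3 -m crank '[{"dx":-0.0037,"dy":-0.0012,"dz":0,"twist":-6,"grip":-1},{"dx":-0.0074,"dy":-0.0021,"dz":0,"twist":-12,"grip":-1},{"dx":-0.0113,"dy":-0.0025,"dz":0,"twist":-18,"grip":-1},{"dx":-0.0152,"dy":-0.0026,"dz":0,"twist":-24,"grip":-1},{"dx":-0.019,"dy":-0.0022,"dz":0,"twist":-30,"grip":-1}]'
python3 -m crank '[{"dx":0,"dy":0,"dz":0,"twist":0,"grip":-1},{"dx":0,"dy":0,"dz":0,"twist":0,"grip":-1},{"dx":0,"dy":0,"dz":0,"twist":0,"grip":-1},{"dx":0,"dy":0,"dz":0,"twist":0,"grip":-1},{"dx":0,"dy":0,"dz":0,"twist":0,"grip":-1}]'
```

```text
t: 4.73
eef_pos: [0.6323, -0.3006, 0.1055]
ee_rot: [3.141, 0.001, -1.2]
force: [-1.4, 4.3, 3.4]
width: 0.0139
gripper_force: 29.9
t: 5.15
eef_pos: [0.6128, -0.3028, 0.1054]
ee_rot: [3.139, 0.001, -1.724]
force: [-2.8, 4.5, 2.9]
width: 0.0139
gripper_force: 30.0
t: 5.57
eef_pos: [0.6128, -0.3028, 0.1055]
ee_rot: [3.139, 0.001, -1.718]
force: [-3.5, 4.8, 4.8]
width: 0.0136
gripper_force: 30.0
```

```bash
python3 -m crank '[{"dx":0,"dy":0,"dz":0,"twist":0,"grip":0.1},{"dx":0,"dy":0,"dz":0,"twist":0,"grip":0.1},{"dx":0,"dy":0,"dz":0,"twist":0,"grip":0.1},{"dx":0,"dy":0,"dz":0,"twist":0,"grip":0.1},{"dx":0,"dy":0,"dz":0,"twist":0,"grip":0.1}]' 
python3 -m crank '[{"dx":0,"dy":0,"dz":0.01,"twist":0,"grip":0.1},{"dx":0,"dy":0,"dz":0.03,"twist":0,"grip":0.1},{"dx":0,"dy":0,"dz":0.06,"twist":0,"grip":0.1},{"dx":0,"dy":0,"dz":0.09,"twist":0,"grip":0.1},{"dx":0,"dy":0,"dz":0.1,"twist":0,"grip":0.1}]'
python3 -m crank '[{"dx":-0.02,"dy":0.004,"dz":0.01,"twist":7,"grip":0.1},{"dx":-0.04,"dy":0.008,"dz":0.03,"twist":14,"grip":0.1},{"dx":-0.06,"dy":0.012,"dz":0.05,"twist":21,"grip":0.1},{"dx":-0.09,"dy":0.016,"dz":0.05,"twist":28,"grip":0.1},{"dx":-0.12,"dy":0.02,"dz":0.05,"twist":35,"grip":0.1}]'
python3 -m crank '[{"dx":0,"dy":0,"dz":0,"twist":7,"grip":0.1},{"dx":0,"dy":0,"dz":0,"twist":14,"grip":0.1},{"dx":0,"dy":0,"dz":0,"twist":21,"grip":0.1},{"dx":0,"dy":0,"dz":0,"twist":28,"grip":0.1},{"dx":0,"dy":0,"dz":0,"twist":35,"grip":0.1}]'
python3 - <<'E'
from h import *
s=arm.get_state();print(s["q"],s["t"],np.degrees(s["ee_rot"][2]))
a=arm.grab_frame("top")[100:260,352:512,::-1];b=arm.grab_frame("side")[110:230,225:365,::-1]
cv2.imwrite("pics/b1.png",cv2.convertScaleAbs(np.hstack([cv2.resize(x,(400,400),interpolation=cv2.INTER_CUBIC) for x in(a,b)]),alpha=1.6))
cv2.imwrite("pics/top_raw1.png",arm.grab_frame("top")[:,:,::-1])
E
```

```text
t: 5.98
eef_pos: [0.6141, -0.3036, 0.1055]
ee_rot: [-3.141, -0.0, -1.719]
force: [-0.2, 0.0, -0.3]
width: 0.0414
gripper_force: 0.0
t: 6.4
eef_pos: [0.616, -0.3044, 0.2118]
ee_rot: [-3.135, -0.002, -1.718]
force: [0.8, 0.1, 1.1]
width: 0.0481
gripper_force: 0.0
t: 6.82
eef_pos: [0.4938, -0.2834, 0.2576]
ee_rot: [-3.139, -0.002, -1.102]
force: [-0.6, 0.1, 0.1]
width: 0.048
gripper_force: 0.0
t: 7.23
eef_pos: [0.494, -0.2835, 0.2566]
ee_rot: [-3.141, -0.001, -0.491]
force: [0.1, 0.4, 0.4]
width: 0.0484
gripper_force: 0.0
[-1.77326410e-01  1.66507271e-01 -1.79985249e-01  2.30064904e-04
 -1.22300265e+00  1.25697413e+00] 7.2333 -28.1362652480019
```

View pics/b1.png

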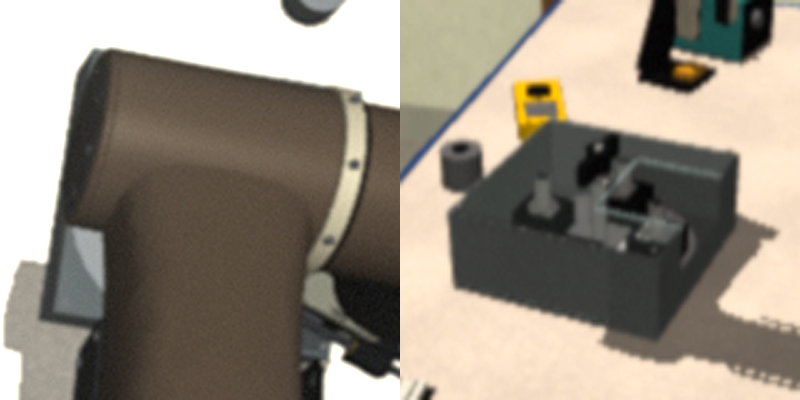

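The arm hides the top view, and the side view shows the handle turned a quarter. I'll swing the arm aside to check the nozzle from above.

```bash
python3 -m crank '[{"dx":0,"dy":0.04,"dz":0,"twist":4,"grip":0.1},{"dx":0,"dy":0.08,"dz":0,"twist":8,"grip":0.1},{"dx":0,"dy":0.12,"dz":0,"twist":12,"grip":0.1},{"dx":0,"dy":0.16,"dz":0,"twist":16,"grip":0.1},{"dx":0,"dy":0.2,"dz":0,"twist":20,"grip":0.1}]' >/dev/null
python3 -m crank '[{"dx":0,"dy":0.04,"dz":0,"twist":0,"grip":0.1},{"dx":0,"dy":0.08,"dz":0,"twist":0,"grip":0.1},{"dx":0,"dy":0.12,"dz":0,"twist":0,"grip":0.1},{"dx":0,"dy":0.16,"dz":0,"twist":0,"grip":0.1},{"dx":0,"dy":0.2,"dz":0,"twist":0,"grip":0.1}]'
python3 - <<'E'
from h import *
t=arm.grab_frame("top")[:,:,::-1];cv2.imwrite("pics/top2.png",t)
cv2.imwrite("pics/ct2.png",cv2.convertScaleAbs(cv2.resize(t[110:250,362:502],(560,560),interpolation=cv2.INTER_CUBIC),alpha=1.8))
f=lambda p:np.round((p-np.array([362,110])+.5)*4-.5)
for z in(.047,.081):print(f(pix("top",[.5418,-.2563,z])))
E
```

```text
t: 8.22
eef_pos: [0.4936, 0.1187, 0.2563]
ee_rot: [-3.141, -0.001, -0.153]
force: [0.9, 1.1, 0.2]
width: 0.048
gripper_force: 0.0
[258. 414.]
[274. 407.]
```

View pics/ct2.png

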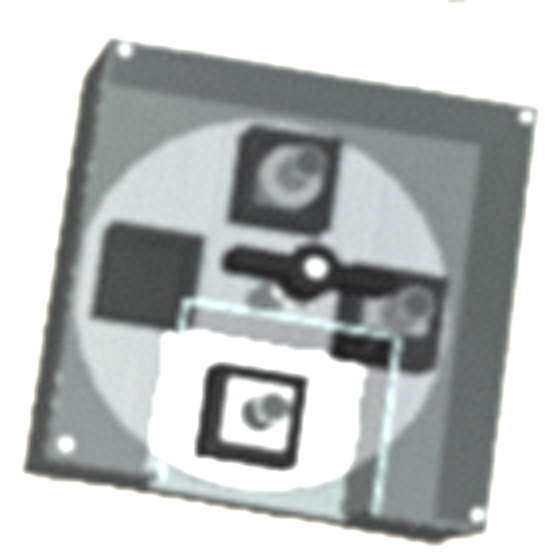

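The square bell stands in the opening, with its neck top at crop (274,405), which matches the predicted (274,407). Next: go over it, lower and grip.

```bash
python3 -m crank '[{"dx":0.005,"dy":-0.037,"dz":0,"twist":0,"grip":0.1},{"dx":0.01,"dy":-0.075,"dz":0,"twist":0,"grip":0.1},{"dx":0.015,"dy":-0.112,"dz":0,"twist":0,"grip":0.1},{"dx":0.02,"dy":-0.15,"dz":0,"twist":0,"grip":0.1},{"dx":0.025,"dy":-0.188,"dz":0,"twist":0,"grip":0.1}]' >/dev/null
python3 -m crank '[{"dx":0.005,"dy":-0.037,"dz":0,"twist":0,"grip":0.1},{"dx":0.01,"dy":-0.075,"dz":0,"twist":0,"grip":0.1},{"dx":0.015,"dy":-0.112,"dz":0,"twist":0,"grip":0.1},{"dx":0.02,"dy":-0.15,"dz":0,"twist":0,"grip":0.1},{"dx":0.024,"dy":-0.187,"dz":0,"twist":0,"grip":0.1}]' >/dev/null
python3 -m crank '[{"dx":0,"dy":0,"dz":-0.02,"twist":0,"grip":0.1},{"dx":0,"dy":0,"dz":-0.05,"twist":0,"grip":0.1},{"dx":0,"dy":0,"dz":-0.08,"twist":0,"grip":0.1},{"dx":0,"dy":0,"dz":-0.1,"twist":0,"grip":0.1},{"dx":0,"dy":0,"dz":-0.11,"twist":0,"grip":0.1}]' >/dev/null
python3 -m crank '[{"dx":0,"dy":0,"dz":-0.01,"twist":0,"grip":0.1},{"dx":0,"dy":0,"dz":-0.01,"twist":0,"grip":0.1},{"dx":0,"dy":0,"dz":-0.01,"twist":0,"grip":0.1},{"dx":0,"dy":0,"dz":-0.01,"twist":0,"grip":0.1},{"dx":0,"dy":0,"dz":-0.01,"twist":0,"grip":0.1}]'
```

```text
t: 9.93
eef_pos: [0.5439, -0.2585, 0.137]
ee_rot: [3.141, -0.002, -0.148]
force: [-0.0, -0.2, 0.6]
width: 0.0483
gripper_force: 0.0
```

```bash
python3 -m crank '[{"dx":-0.002,"dy":0.002,"dz":-0.012,"twist":0,"grip":0.1},{"dx":-0.002,"dy":0.002,"dz":-0.025,"twist":0,"grip":0.1},{"dx":-0.002,"dy":0.002,"dz":-0.037,"twist":0,"grip":0.1},{"dx":-0.002,"dy":0.002,"dz":-0.05,"twist":0,"grip":0.1},{"dx":-0.002,"dy":0.002,"dz":-0.06,"twist":0,"grip":0.1}]' 
python3 -m crank '[{"dx":0,"dy":0,"dz":-0.007,"twist":0,"grip":0.1},{"dx":0,"dy":0,"dz":-0.014,"twist":0,"grip":0.1},{"dx":0,"dy":0,"dz":-0.019,"twist":0,"grip":0.1},{"dx":0,"dy":0,"dz":-0.022,"twist":0,"grip":0.1},{"dx":0,"dy":0,"dz":-0.023,"twist":0,"grip":0.1}]'
python3 -m crank '[{"dx":0,"dy":0,"dz":0,"twist":0,"grip":-1},{"dx":0,"dy":0,"dz":0,"twist":0,"grip":-1},{"dx":0,"dy":0,"dz":0,"twist":0,"grip":-1},{"dx":0,"dy":0,"dz":0,"twist":0,"grip":-1},{"dx":0,"dy":0,"dz":0,"twist":0,"grip":-1}]' 15
python3 -m crank '[{"dx":0,"dy":0,"dz":0,"twist":0,"grip":-1},{"dx":0,"dy":0,"dz":0,"twist":0,"grip":-1},{"dx":0,"dy":0,"dz":0,"twist":0,"grip":-1},{"dx":0,"dy":0,"dz":0,"twist":0,"grip":-1},{"dx":0,"dy":0,"dz":0,"twist":0,"grip":-1}]'
```

```text
t: 10.35
eef_pos: [0.5414, -0.2563, 0.0757]
ee_rot: [-3.142, -0.001, -0.148]
force: [0.1, -0.0, 0.3]
width: 0.0483
gripper_force: 0.0
t: 10.77
eef_pos: [0.541, -0.2563, 0.0523]
ee_rot: [3.142, 0.0, -0.148]
force: [-0.3, 0.1, -0.6]
width: 0.0484
gripper_force: 0.0
t: 11.18
eef_pos: [0.5412, -0.2562, 0.0529]
ee_rot: [-3.141, -0.0, -0.148]
force: [-0.0, -0.3, 0.8]
width: 0.0214
gripper_force: 15.0
t: 11.6
eef_pos: [0.5412, -0.2564, 0.0528]
ee_rot: [3.142, -0.0, -0.148]
force: [-1.0, 2.1, 3.9]
width: 0.0215
gripper_force: 15.0
```

```bash
python3 -m crank '[{"dx":0,"dy":0,"dz":0.004,"twist":0,"grip":-1},{"dx":0,"dy":0,"dz":0.01,"twist":0,"grip":-1},{"dx":0,"dy":0,"dz":0.018,"twist":0,"grip":-1},{"dx":0,"dy":0,"dz":0.026,"twist":0,"grip":-1},{"dx":0,"dy":0,"dz":0.034,"twist":0,"grip":-1}]' 20
python3 -m crank '[{"dx":0,"dy":0,"dz":0.02,"twist":0,"grip":-1},{"dx":0,"dy":0,"dz":0.04,"twist":0,"grip":-1},{"dx":0,"dy":0,"dz":0.065,"twist":0,"grip":-1},{"dx":0,"dy":0,"dz":0.09,"twist":0,"grip":-1},{"dx":0,"dy":0,"dz":0.11,"twist":0,"grip":-1}]'
python3 - <<'E'
from h import *
f=arm.grab_frame("side")[:,:,::-1]
cv2.imwrite("pics/s3.png",cv2.convertScaleAbs(cv2.resize(f[60:220,220:380],(600,600),interpolation=cv2.INTER_CUBIC),alpha=1.5))
E
```

```text
t: 12.02
eef_pos: [0.5412, -0.2565, 0.0876]
ee_rot: [3.141, -0.0, -0.148]
force: [0.9, -0.1, -0.8]
width: 0.0215
gripper_force: 20.0
t: 12.43
eef_pos: [0.5414, -0.2566, 0.1995]
ee_rot: [3.141, -0.002, -0.148]
force: [0.3, -0.7, -0.0]
width: 0.0212
gripper_force: 20.0
```

View pics/s3.png

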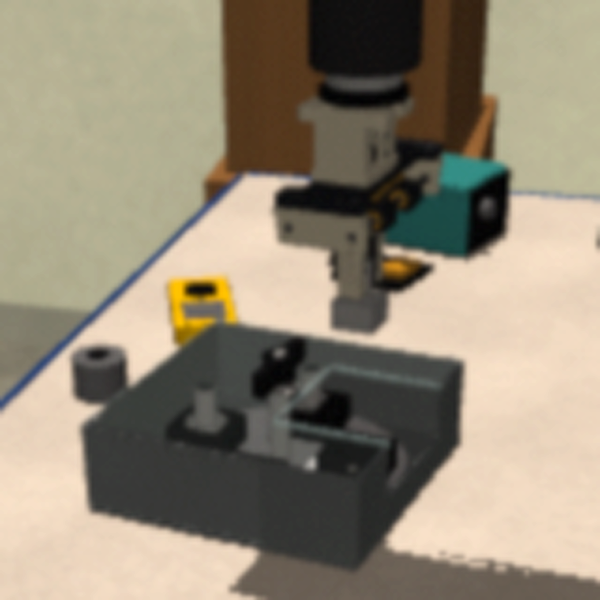

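The side view shows the square-bell nozzle held upright in the fingers, clear above the opening at about (358,310). Next: carry it to the mat.

```bash
python3 -m crank '[{"dx":0,"dy":0.02,"dz":0,"twist":0,"grip":-1},{"dx":0,"dy":0.055,"dz":0,"twist":0,"grip":-1},{"dx":0,"dy":0.09,"dz":0,"twist":0,"grip":-1},{"dx":0,"dy":0.125,"dz":0,"twist":0,"grip":-1},{"dx":0,"dy":0.16,"dz":0,"twist":0,"grip":-1}]' >/dev/null
python3 -m crank '[{"dx":0,"dy":0.035,"dz":0,"twist":0,"grip":-1},{"dx":0,"dy":0.07,"dz":0,"twist":0,"grip":-1},{"dx":-0.002,"dy":0.105,"dz":0,"twist":0,"grip":-1},{"dx":-0.004,"dy":0.14,"dz":0,"twist":0,"grip":-1},{"dx":-0.006,"dy":0.175,"dz":0,"twist":0,"grip":-1}]' >/dev/null
python3 -m crank '[{"dx":0,"dy":0.035,"dz":0,"twist":0,"grip":-1},{"dx":0,"dy":0.07,"dz":0,"twist":0,"grip":-1},{"dx":0,"dy":0.105,"dz":0,"twist":0,"grip":-1},{"dx":0,"dy":0.135,"dz":0,"twist":0,"grip":-1},{"dx":0,"dy":0.15,"dz":0,"twist":0,"grip":-1}]'
python3 -m crank '[{"dx":0,"dy":0,"dz":-0.02,"twist":0,"grip":-1},{"dx":0,"dy":0,"dz":-0.05,"twist":0,"grip":-1},{"dx":0,"dy":0,"dz":-0.08,"twist":0,"grip":-1},{"dx":0,"dy":0,"dz":-0.11,"twist":0,"grip":-1},{"dx":0,"dy":0,"dz":-0.13,"twist":0,"grip":-1}]'
python3 -m crank '[{"dx":0,"dy":0,"dz":-0.008,"twist":0,"grip":-1},{"dx":0,"dy":0,"dz":-0.014,"twist":0,"grip":-1},{"dx":0,"dy":0,"dz":-0.02,"twist":0,"grip":-1},{"dx":0,"dy":0,"dz":-0.024,"twist":0,"grip":-1},{"dx":0,"dy":0,"dz":-0.026,"twist":0,"grip":-1}]'
python3 - <<'E'
from h import *
f=arm.grab_frame("side")[:,:,::-1]
cv2.imwrite("pics/s4.png",cv2.convertScaleAbs(cv2.resize(f[200:320,200:340],(700,600),interpolation=cv2.INTER_CUBIC),alpha=1.3))
E
```

```text
t: 13.73
eef_pos: [0.5349, 0.2318, 0.1972]
ee_rot: [-3.141, -0.001, -0.146]
force: [-0.0, -0.7, -0.1]
width: 0.0216
gripper_force: 20.0
t: 14.15
eef_pos: [0.5339, 0.2277, 0.0644]
ee_rot: [3.14, 0.002, -0.149]
force: [-0.2, 0.5, 0.2]
width: 0.0214
gripper_force: 20.0
t: 14.57
eef_pos: [0.5355, 0.2289, 0.0411]
ee_rot: [-3.141, -0.001, -0.148]
force: [0.2, -1.5, 0.4]
width: 0.0214
gripper_force: 20.0
```

View pics/s4.png

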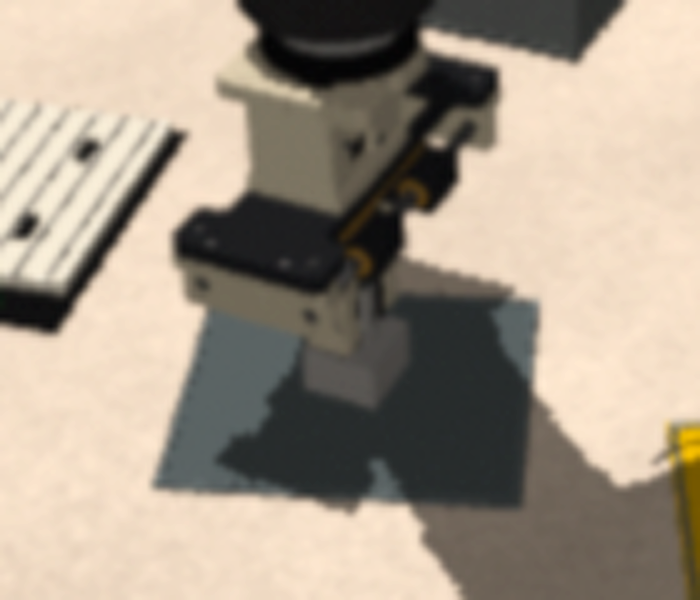

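The nozzle is over the middle of the grey mat, a few mm up. I'll lower it gently.

```bash
python3 -m crank '[{"dx":0,"dy":0,"dz":-0.001,"twist":0,"grip":-1},{"dx":0,"dy":0,"dz":-0.002,"twist":0,"grip":-1},{"dx":0,"dy":0,"dz":-0.003,"twist":0,"grip":-1},{"dx":0,"dy":0,"dz":-0.004,"twist":0,"grip":-1},{"dx":0,"dy":0,"dz":-0.005,"twist":0,"grip":-1}]'
python3 -m crank '[{"dx":0,"dy":0,"dz":-0.0003,"twist":0,"grip":-1},{"dx":0,"dy":0,"dz":-0.0006,"twist":0,"grip":-1},{"dx":0,"dy":0,"dz":-0.001,"twist":0,"grip":-1},{"dx":0,"dy":0,"dz":-0.001,"twist":0,"grip":-1},{"dx":0,"dy":0,"dz":-0.001,"twist":0,"grip":-1}]'
```

```text
t: 15.03
eef_pos: [0.5351, 0.2287, 0.0357]
ee_rot: [-3.141, -0.0, -0.148]
force: [-0.8, -0.0, -0.2]
width: 0.0217
gripper_force: 20.0
t: 15.45
eef_pos: [0.535, 0.2287, 0.0348]
ee_rot: [-3.142, -0.0, -0.148]
force: [-2.3, -0.3, 3.8]
width: 0.0218
gripper_force: 20.0
```

```bash
python3 -m crank '[{"dx":0,"dy":0,"dz":-0.0002,"twist":0,"grip":-1},{"dx":0,"dy":0,"dz":-0.0004,"twist":0,"grip":-1},{"dx":0,"dy":0,"dz":-0.0004,"twist":0,"grip":-1},{"dx":0,"dy":0,"dz":-0.0004,"twist":0,"grip":-1},{"dx":0,"dy":0,"dz":-0.0004,"twist":0,"grip":-1}]'
```

```text
t: 15.87
eef_pos: [0.5351, 0.2287, 0.0348]
ee_rot: [-3.141, -0.0, -0.148]
force: [-3.1, -1.0, 7.5]
width: 0.0216
gripper_force: 20.0
```

Contact is confirmed: z has stopped and the force is rising. Release, rise, and swing away.

```bash
python3 -m crank '[{"dx":0,"dy":0,"dz":0,"twist":0,"grip":0.1},{"dx":0,"dy":0,"dz":0,"twist":0,"grip":0.1},{"dx":0,"dy":0,"dz":0,"twist":0,"grip":0.1},{"dx":0,"dy":0,"dz":0,"twist":0,"grip":0.1},{"dx":0,"dy":0,"dz":0,"twist":0,"grip":0.1}]'
python3 -m crank '[{"dx":0,"dy":0,"dz":0.01,"twist":0,"grip":0.1},{"dx":0,"dy":0,"dz":0.03,"twist":0,"grip":0.1},{"dx":0,"dy":0,"dz":0.06,"twist":0,"grip":0.1},{"dx":0,"dy":0,"dz":0.09,"twist":0,"grip":0.1},{"dx":0,"dy":0,"dz":0.12,"twist":0,"grip":0.1}]'
python3 -m crank '[{"dx":0,"dy":-0.02,"dz":0.03,"twist":0,"grip":0.1},{"dx":0,"dy":-0.05,"dz":0.06,"twist":0,"grip":0.1},{"dx":0,"dy":-0.09,"dz":0.07,"twist":0,"grip":0.1},{"dx":0,"dy":-0.12,"dz":0.07,"twist":0,"grip":0.1},{"dx":0,"dy":-0.15,"dz":0.07,"twist":0,"grip":0.1}]'
python3 -m crank '[{"dx":-0.02,"dy":-0.02,"dz":0,"twist":0,"grip":0.1},{"dx":-0.04,"dy":-0.04,"dz":0,"twist":0,"grip":0.1},{"dx":-0.05,"dy":-0.06,"dz":0,"twist":0,"grip":0.1},{"dx":-0.05,"dy":-0.08,"dz":0,"twist":0,"grip":0.1},{"dx":-0.05,"dy":-0.08,"dz":0,"twist":0,"grip":0.1}]'
python3 - <<'E'
from h import *
a=arm.grab_frame("top")[80:300,80:500,::-1];b=arm.grab_frame("side")[120:400,150:430,::-1]
cv2.imwrite("pics/end.png",cv2.convertScaleAbs(np.hstack([cv2.resize(a,(480,251)),np.zeros((251,10,3),np.uint8),cv2.resize(b,(300,251))]),alpha=1.5))
E
```

```text
t: 16.28
eef_pos: [0.535, 0.2286, 0.034]
ee_rot: [3.141, 0.0, -0.148]
force: [0.4, -0.2, -0.7]
width: 0.0465
gripper_force: 0.0
t: 16.7
eef_pos: [0.5349, 0.2284, 0.1561]
ee_rot: [3.141, -0.0, -0.148]
force: [0.0, 1.5, 0.3]
width: 0.0482
gripper_force: 0.0
t: 17.12
eef_pos: [0.5351, 0.0773, 0.2264]
ee_rot: [-3.14, -0.003, -0.148]
force: [1.2, -0.1, -1.9]
width: 0.0481
gripper_force: 0.0
t: 17.53
eef_pos: [0.484, -0.0037, 0.2254]
ee_rot: [-3.141, -0.001, -0.149]
force: [-1.0, 0.4, 0.1]
width: 0.0483
gripper_force: 0.0
```

View pics/end.png

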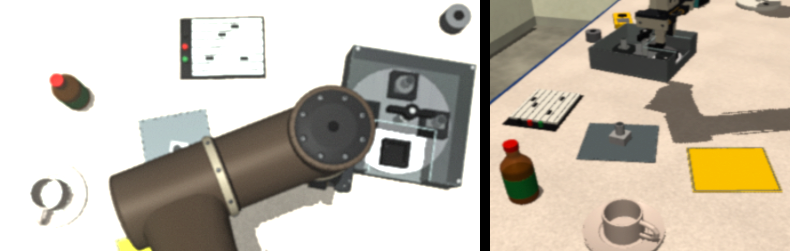

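The nozzle stands upright in the middle of the grey mat (side view, about (620,133)). The round and slot nozzles are still in their pockets and everything else is undisturbed.

```bash
python3 -c "
from station import arm
print(arm.job_done())"
```

```text
the job is handed in; nothing more can be done
None
```

The square-bell nozzle stands mouth down on the grey mat, the other two nozzles are still in their pockets, nothing else was disturbed, and I handed the job in at about 17.6 s (no verdict was returned).

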